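Clear and open the strut-lid tool chest and fetch the red-capped bit canister

ROBOT

A 6-joint arm with a two-finger parallel gripper is mounted at the origin on a cart in front of the work surface, level with it; the furniture and walls round the work are solid. World frame = base frame: x ahead of the robot, y to its left, z up, the work surface at z = 0. Lengths are in m, angles in rad, forces in N, time in s.
With the tool pointing down it reaches from about 0.35 to 0.975 m from the base axis. Payload 4.9 kg.
Tool frame: the origin (TCP) lies on the mounting face of the last link; the fingertips stand 173 mm ahead of it and the grasp point (between the pads) lies 155 mm ahead of it; x points along the fingers, z is the direction in which the jaws open and shut, and the axes are right-handed (so a half turn about x gives the same grasp; the last joint's range is limited). The gripper opens to 85 mm and grips with 20 to 120 N. Pads are 22 mm wide; open, the fingers measure 114 mm over their backs; the gripper's body (76 mm by 85 mm) begins 54 mm behind the grasp point. The pads swing forward as they close: fully open they stand 13 mm farther back than shut.
Start: joints at [-1.413, 0.053, 1.613, -0, 1.476, -0.119], TCP at [0.171, -0.601, 0.405] pointing down, gripper open.
Joint ranges: [-3.01, 3.01], [-1.01, 2.22], [0.06, 2.58], [-1.02, 4.17], [0.09, 2.62], [-3.14, 3.14]. Speed limits (rad/s): [2.57, 2.57, 3.14, 3.14, 3.14, 3.14].

INTERFACE

Orientations are given as a rotation vector (axis times angle).
In Python, from station import get_obs, get_image, get_calibration, finish_job, look_for, masks_of, tip_of gives the robot as it stands.
- The arm moves only by the tool carry_out, never from a script. Its argument "increments" is a list of rows, each a list of 3 entries, a list of its own where there are three numbers: the turn, a rotation vector about the world's x, y, z in units of 0.1 rad (1.0 is 0.1 rad), then the shift along the world's x, y, z in units of 20 mm (1.0 is 20 mm), then the opening, from 0 (shut) to 1 (fully open). A call has 1 to 8 rows; each row shifts and turns the pose as measured when the row begins; what a row does not reach is not made up. A row lasts 1/10 s, in which the tool goes at most 50 mm and 8.59 degrees, less where a joint would pass 70% of its speed; a pose out of reach is approached as far as the arm can. A call with a number of a shift or a turn outside -1 to 1 is refused whole. A call with a gripper value outside its range is refused whole. The fingers move at their own pace and stop on an object; "squeeze" is the grip in N (left out, the last holds). Time passes only in rows, so rows that do not move let the fingers close. It gives the time, the measured TCP pose, the force and the opening at its end, in the units of the state.
- get_obs(): the state, without advancing time (a new reading comes with each control period).
- get_image(name): name is "side" or "top"; returns (picture, depth): 480x640x3 uint8, blue, green, red; 480x640 float32, m along the optical axis (not along the pixel's ray), 0 where there is no reading.
- get_calibration(name): a dict with "fx", "fy", "cx", "cy" (pixels), "k1" (the pictures are not rectified: a ray, as slopes to the right and down, at radius r is drawn at 1 + k1 r^2 times it, then the intrinsics apply), "position" and "orientation" of the camera in the world. Camera axes: x right, y down, z forward; pixel columns grow to the right and rows downward; lengths in m; the calibration is good to about 2 mm. A picture is of the moment at which its call begins. get_calibration takes no time and is no camera call.
- finish_job(): hands the job in, once; it reports no verdict.
Trained networks look in the newest picture that a camera, given by its name, has taken for a name from the list of things; names that differ only in an ending like _2 or _b are one class to them, and where a whole thing is asked for, a point or a joint stands for the part that bears it (a point fixed in the world has none). Each returns a list of dicts, best first, with "p" (0 to 1); they miss things now and then, are a little off and sometimes report something else, mostly with a low value. They report only what shows in the picture. A call takes as long as a camera call. They do not tell look-alikes from the thing itself.
- look_for(camera, query): "centre" ([column, row] in pixels, amid what is visible of it).
- masks_of(camera, query): "region" (480x640 bool, what is visible of it) and "centre" ([column, row] in pixels, amid what is visible of it).
- tip_of(camera, query): "centre" ([column, row] in pixels: a listed point, or the origin of a listed thing).
The state is a dict: "t": time; "q": joint angles; "dq": joint speeds; "effort": joint torques, N m; "tool_pos": TCP position; "tool_rot": TCP orientation; "contact_force": force on the tool from outside, world axes, zero at the start; "wrist_torque": the same for the moment, N m; "opening": finger opening in m.
Only numpy, scipy, OpenCV 4.12 (cv2) and the standard library are available. Lean on these libraries where they do the work, as an engineer would, in place of code of your own. Each camera call takes 0.05 s, during which the arm holds its last target.

TASK

Take the sanding block off the closed lid of the green tool chest and lay it flat on the cork mat, then raise the lid past its balance point so that its struts push it fully open and hold it there by themselves. Lift the red-capped canister straight up out of its well and stand it upright on the mat, setting it down gently. Leave the lid open and leave everything else where it is.

Things in the scene. Friction and masses are not known exactly. Their poses are not given: they have to be found in the camera images.
- chest: Green steel tool chest, fixed to the bench: 190 mm (x) x 300 mm (y) x 120 mm high to the rim, walls 5 mm; origin at the centre of its underside; its front, with the lid's handle, faces its own -x. The shut lid's flat top is 142 mm above the bench. Gas struts run along the outside of both end walls, within 18 mm of them.
- wells (a point): Mouth of the middle well, in the flat deck of the black insert inside the chest: chest x = -20 mm, y = 0, 85 mm above the bench (35 mm below the rim). Three square wells stand in a row at chest y = -75, 0, +75 mm, each 28 mm wide and 65 mm deep (floor 20 mm above the bench), each with a canister in it. Axes as the chest's.
- chest_lid (a joint): Angle of the chest's lid, rad: 0 shut, 1.75 fully open (leaning back 10 degrees past upright). The lid is hinged along the rear upper edge of the chest, 190 x 300 x 22 mm. Let go below about 0.9 rad it sinks shut; above 1.05 the struts push it slowly to 1.75 and hold it. Lifting at the handle takes under 5 N.
- lid_hinge (a point): Point on the lid's hinge axis (which runs along the chest's y), midway along it: chest x = +95 mm, 120 mm above the bench. Axes as the chest's.
- lid_handle (a point): Middle of the lid's steel handle, a round bar 12 mm thick, straight over 84 mm along the chest's y, standing 48 mm out in front of the lid's front edge on two end arms (open space 42 mm between bar and chest). Shut, it is 131 mm above the bench, 238 mm in front of the hinge axis and 11 mm above it; it moves and turns with the lid.
- sanding_block: Dark worn sanding block 37 (x) x 63 (y) x 26 mm high, lying on the lid; origin at the centre of its underside.
- can_red: Canister for bits: square aluminium tube 26 x 26 mm, 110 mm tall with its red cap (the cap is the top 25 mm), about 0.09 kg; origin at the centre of its underside, z up along it. Stands in one of the three wells, sides parallel to the chest's; its top 45 mm stick out above the deck.
- can_blue: The same canister with a blue cap, in another well; not to be moved.
- can_yellow: The same canister with a yellow cap, in another well; not to be moved.
- mat: Cork mat, fixed, 170 (x) x 220 (y) x 3 mm; origin at the centre of its underside. An ink bottle stands on it.
- ink_bottle: White ink bottle with black cap standing on the mat, diameter 50 mm, 87 mm high; origin at the centre of its underside; not to be moved.
- glue_bottle: Teal squeeze bottle with a thin nozzle, diameter 60 mm, 130 mm high, standing on the bench beside the chest's rear left; origin at the centre of its underside; not to be moved.
- graver: Wood-handled graver, 130 mm long, 19 mm thick, lying along the chest's y on the insert's deck behind the wells (about chest x = +60 mm); origin under its middle; not to be moved.
Mind the look-alikes: they are no part of the job. There is more than one size of the sanding_block; the one meant has the size given above.

How it is judged:
On the way, in this order (a step that is already met when the one before it is completed fails the run):
1. the sanding block lies flat on the mat, let go, with the lid still shut (x of sanding_block in the frame of mat between -0.085 and 0.085 m and y of sanding_block in the frame of mat between -0.11 and 0.11 m and z of sanding_block in the frame of mat between -0.002 and 0.009 m and angle between sanding_block's own z axis and vertical below 0.15 rad and contact force between each of the fingers, the arm and sanding_block below 0.3 N and value of joint chest_lid below 0.1 rad), for 0.2 s.
2. the lid stands open on its struts, touched by nothing of the robot (value of joint chest_lid above 1.6 rad and contact force between each of the fingers, the arm and chest below 0.3 N), for 0.3 s.
3. the red-capped canister has been lifted clear of its well, the lid still open (value of joint chest_lid above 1.6 rad and z of can_red in the frame of chest above 0.1 m), for 0.1 s.
At the end, for the whole second after the job is handed in: The lid stands open beyond 1.6 rad on its struts; the sanding block lies flat (within 0.15 rad) and the red-capped canister stands upright (within 0.12 rad), each with its centre over the mat and its underside on it (within 6 mm), released and at rest; everything else has stayed where it was (all of step 2 and x of sanding_block in the frame of mat between -0.085 and 0.085 m and y of sanding_block in the frame of mat between -0.11 and 0.11 m and z of sanding_block in the frame of mat between -0.002 and 0.009 m and angle between sanding_block's own z axis and vertical below 0.15 rad and x of can_red in the frame of mat between -0.085 and 0.085 m and y of can_red in the frame of mat between -0.11 and 0.11 m and z of can_red in the frame of mat between -0.002 and 0.009 m and angle between can_red's own z axis and vertical below 0.12 rad and linear speed of each of can_red, sanding_block below 0.03 m/s and contact force between each of the fingers, the arm and can_red below 0.3 N and contact force between each of the fingers, the arm and sanding_block below 0.3 N); the robot touches nothing.
It fails at once if the blue-capped or yellow-capped canister is shifted more than 15 mm (distance of any of can_blue, can_yellow from where it was at the start of the episode above 0.015 m).
It fails at once if the ink bottle or the glue bottle is pushed more than 20 mm or tipped (distance of any of ink_bottle, glue_bottle from where it was at the start of the episode above 0.02 m or angle between any of ink_bottle, glue_bottle's own z axis and vertical above 0.5 rad).
It fails at once if the graver is pushed more than 30 mm (distance of graver from where it was at the start of the episode above 0.03 m).
It fails at once if the red-capped canister is dropped or slammed on the mat (faster than 0.5 m/s within 25 mm of it) (z of can_red in the frame of mat below 0.025 m and horizontal distance between can_red and mat below 0.14 m and linear speed of can_red above 0.5 m/s).
It also fails if it takes over 72 s, if anything falls off the work surface, if the arm or the gripper's body presses on something with over 40 N, if the wrist force passes 120 N, or if a joint passes its speed limit or range.

## Working session

There is one attempt and no reset: what is moved stays moved. The work goes in short steps, Python scripts to look and compute and a tool call to move; the robot and the scene stay as the last step left them, time stands still between calls to the robot, and variables do not carry over. Pictures are saved under pics/ and viewed, and the job is handed in when it is done.

Besides the shell and the picture viewer there is one more tool, called after "Call:" by a JSON object that holds its "fn" and its "kwargs", one argument or row to a line. carry_out: Moves the arm, as the interface text tells. Shifts and turns lie within -1 to 1; 1 stands for 20 mm of shift or 0.1 rad of turn. Its arguments: {"type":"object","properties":{"increments":{"type":"array","items":{"type":"array"}},"squeeze":{"type":"number"}},"required":["increments"]}

```bash
mkdir -p pics; ls
cat > h.py <<'E'
import numpy as np, cv2
from scipy.spatial.transform import Rotation as R
from station import *
def RM(o):
    o=np.array(o,float)
    if o.shape==(3,3): return o
    return R.from_rotvec(o).as_matrix() if o.size==3 else R.from_quat(o).as_matrix()
def rays(c,uv):
    uv=np.array(uv,float).reshape(-1,1,2)
    K=np.array([[c['fx'],0,c['cx']],[0,c['fy'],c['cy']],[0,0,1]])
    n=cv2.undistortPoints(uv,K,np.array([c['k1'],0,0,0,0.]))[:,0]
    return np.c_[n,np.ones(len(n))]
def deproj(name,uv,depth):
    c=get_calibration(name); r=rays(c,uv)*np.array(depth).reshape(-1,1)
    return r@RM(c['orientation']).T+np.array(c['position'])
def atz(name,uv,z):
    c=get_calibration(name); r=rays(c,uv)@RM(c['orientation']).T; p=np.array(c['position'])
    return p+r*((z-p[2])/r[:,2])[:,None]
def proj(name,P):
    c=get_calibration(name); M=RM(c['orientation']); p=(np.atleast_2d(P)-np.array(c['position']))@M
    K=np.array([[c['fx'],0,c['cx']],[0,c['fy'],c['cy']],[0,0,1]])
    return cv2.projectPoints(p.reshape(-1,1,3),np.zeros(3),np.zeros(3),K,np.array([c['k1'],0,0,0,0.]))[0][:,0]
def cloud(name,depth):
    v,u=np.mgrid[0:480,0:640]
    return deproj(name,np.c_[u.ravel(),v.ravel()],depth.ravel()).reshape(480,640,3)
E
python3 - <<'E'
from h import *
for n in ['side','top']:
    im,d=get_image(n); cv2.imwrite(f'pics/{n}0.png',im); np.save(f'{n}0.npy',d)
    print(n,get_calibration(n))
print(get_obs())
E
```

```text
pics
side {'fx': 487.07985811681147, 'fy': 487.07985811681147, 'cx': 326.49145054538496, 'cy': 239.68769354264137, 'k1': 0.008330552589479564, 'position': array([ 0.5993859 , -0.83442914,  1.01900084]), 'orientation': array([-2.41456985,  0.01434505, -0.00375397])}
top {'fx': 607.620314099736, 'fy': 607.620314099736, 'cx': 318.35875130688504, 'cy': 235.18608634274324, 'k1': -0.07309919558698977, 'position': array([ 0.06207411, -0.05343252,  1.7630175 ]), 'orientation': array([-2.09860107,  2.00480961, -0.31383903])}
{'t': 0.1, 'q': array([-1.41301918e+00,  5.33061643e-02,  1.61416173e+00,  3.29191612e-05,
        1.47601980e+00, -1.19012738e-01]), 'dq': array([-0.00175798, -0.00211339, -0.00139266, -0.00129472,  0.00155601,
        0.00024542]), 'effort': array([ 6.47475772e-04, -3.94903100e+01, -3.71365786e+01, -1.44119854e-04,
        3.88187109e-03, -1.29580391e-05]), 'tool_pos': array([ 0.17075063, -0.60096893,  0.40357315]), 'tool_rot': array([ 1.00423292,  1.3288935 , -1.00200736]), 'contact_force': array([-0.04432372, -0.24540633, -1.16200359]), 'wrist_torque': array([0.04750106, 0.00544791, 0.02341223]), 'opening': 0.08521045315117881}
```

View pics/side0.png

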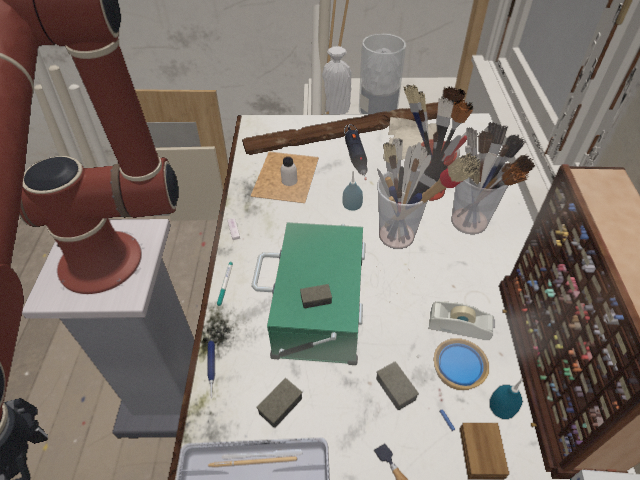

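View pics/top0.png

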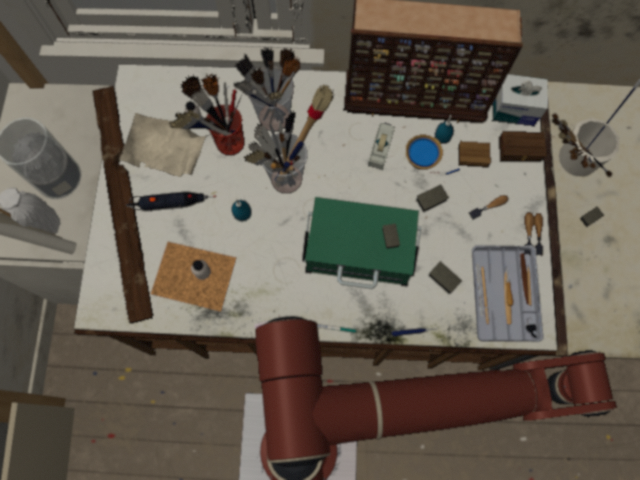

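Side view: mat at (285,177) with ink bottle (289,170), chest at (318,290), handle at (262,271). Sanding blocks are at (316,296) on the lid, and at (280,402) and (396,385) on the bench. I'll measure all three.

Run:
```python
from h import *
import pickle
out={}
for n in ['side','top']:
    im,d=get_image(n); C=cloud(n,d); out[n]=(im,d,C)
    for q in ['chest','sanding_block','mat','ink_bottle','glue_bottle','lid_handle']:
        for m in masks_of(n,q)[:4]:
            if m['p']<.3: continue
            r=cv2.erode(m['region'].astype(np.uint8),np.ones((3,3)))>0
            r&=d>0
            P=C[r]
            if len(P)<10: continue
            zt=np.percentile(P[:,2],80)
            T=P[abs(P[:,2]-zt)<.008]
            b=cv2.minAreaRect((T[:,:2]*1000).astype(np.float32))
            print(n,q,round(m['p'],2),np.round(m['centre']),len(P),'ztop',round(zt,3),'rect',[np.round(x,1) for x in b])
    for q in ['lid_handle','lid_hinge','wells']:
        print(n,q,[(round(t['p'],2),np.round(t['centre'],1)) for t in tip_of(n,q)[:2]])
pickle.dump(out,open('o.pkl','wb'))
im=out['side'][0]; cv2.imwrite('pics/blk.png',cv2.resize(im[260:430,220:440],None,fx=3.5,fy=3.5,interpolation=cv2.INTER_CUBIC))
```

```text
side chest 0.73 [317. 276.] 8233 ztop 0.145 rect [array([ 561.7, -156.3]), array([311., 237.]), np.float64(84.7)]
side chest 0.58 [319. 288.] 10963 ztop 0.145 rect [array([ 562.5, -152.9]), array([317.7, 240.8]), np.float64(84.6)]
side sanding_block 0.8 [279. 402.] 1060 ztop 0.039 rect [array([ 503.8, -406.8]), array([84.5, 51.1]), np.float64(49.1)]
side sanding_block 0.71 [399. 385.] 1015 ztop 0.039 rect [array([ 753.2, -371.3]), array([51.1, 85.8]), np.float64(29.5)]
side sanding_block 0.7 [317. 297.] 542 ztop 0.17 rect [array([ 582.1, -229.3]), array([62.6, 38.6]), np.float64(11.5)]
side mat 0.78 [280. 180.] 1609 ztop 0.007 rect [array([481.9, 338.2]), array([217.6, 159.4]), np.float64(78.8)]
side ink_bottle 0.87 [289. 170.] 318 ztop 0.081 rect [array([495.9, 307.6]), array([25.8, 21.9]), np.float64(30.2)]
side glue_bottle 0.69 [314. 286.] 10814 ztop 0.145 rect [array([ 562.3, -152.8]), array([317.7, 241.3]), np.float64(84.6)]
side glue_bottle 0.58 [352. 194.] 386 ztop 0.07 rect [array([684.7, 199.7]), array([26.5, 43.1]), np.float64(83.6)]
side lid_handle 0.76 [318. 276.] 8405 zt
[... 558 characters left out ...]
loat64(49.8)]
top sanding_block 0.64 [389. 237.] 265 ztop 0.171 rect [array([ 579.1, -232.7]), array([61.4, 36.6]), np.float64(14.0)]
top mat 0.58 [192. 280.] 3245 ztop 0.006 rect [array([480.9, 336.7]), array([214.1, 162. ]), np.float64(78.7)]
top ink_bottle 0.78 [200. 272.] 234 ztop 0.087 rect [array([489.6, 310.1]), array([26.3, 29.8]), np.float64(53.1)]
top glue_bottle 0.56 [241. 206.] 275 ztop 0.074 rect [array([681.2, 206.2]), array([36.3, 35.6]), np.float64(9.9)]
top lid_handle 0.56 [360. 235.] 6506 ztop 0.145 rect [array([ 559.9, -157.1]), array([304.5, 240.7]), np.float64(85.1)]
top lid_handle [(0.56, array([355.7, 285.6]))]
top lid_hinge [(0.72, array([367.5, 200.7]))]
top wells []
```

View pics/blk.png

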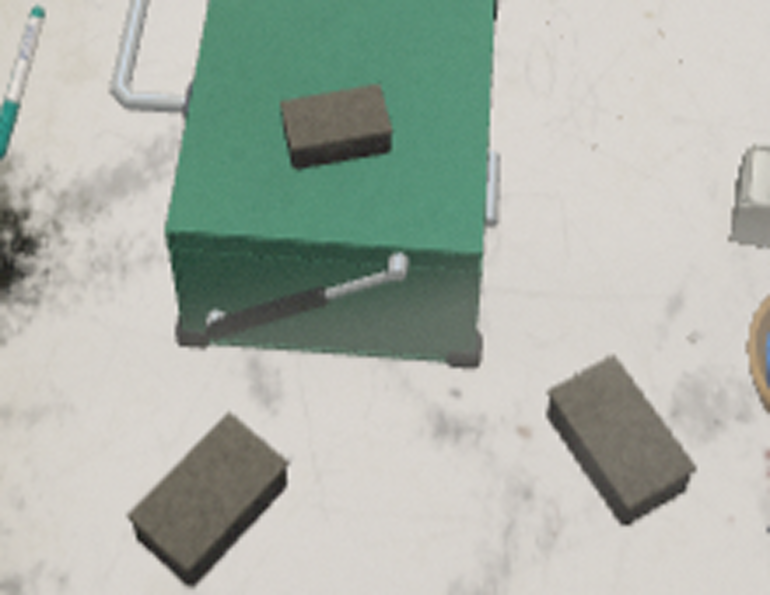

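The block at (316,296) on the lid measures 62 x 38 mm. The two bench blocks are about 84 x 51 mm, so the lid one is meant. Next I'll refine the poses of chest, mat and bottles.

Run:
```python
from h import *
import pickle
o=pickle.load(open('o.pkl','rb'))
def rect(n,mask,z):
    v,u=np.nonzero(mask); P=atz(n,np.c_[u,v],z)
    h=cv2.minAreaRect((P[:,:2]*1000).astype(np.float32)); return [np.round(x,1) for x in h]
for n in o:
    im,d,C=o[n]; hsv=cv2.cvtColor(im,cv2.COLOR_BGR2HSV)
    g=(hsv[...,0]>65)&(hsv[...,0]<85)&(hsv[...,1]>90)&(abs(C[...,2]-.144)<.006)&(abs(C[...,0]-.58)<.2)&(abs(C[...,1]+.16)<.25)
    g=cv2.morphologyEx(g.astype(np.uint8),cv2.MORPH_OPEN,np.ones((5,5)))
    print(n,'lid',g.sum(),rect(n,g,.142), np.median(C[g>0][:,2]))
    m=(hsv[...,0]>5)&(hsv[...,0]<20)&(hsv[...,1]>90)&(C[...,2]<.012)&(C[...,2]>-.01)&(abs(C[...,0]-.48)<.15)&(abs(C[...,1]-.34)<.17)
    m=cv2.morphologyEx(m.astype(np.uint8),cv2.MORPH_OPEN,np.ones((3,3)))
    print(n,'mat',m.sum(),rect(n,m,.003))
    s=(abs(C[...,2]-.17)<.008)&(abs(C[...,0]-.58)<.06)&(abs(C[...,1]+.23)<.06)
    print(n,'blk',s.sum(),rect(n,s,.168))
    b=(C[...,2]>.03)&(np.hypot(C[...,0]-.48,C[...,1]-.32)<.09)
    P=C[b]; print(n,'ink',P.min(0),P.max(0),P[P[:,2]>.075].mean(0))
    b=(C[...,2]>.03)&(np.hypot(C[...,0]-.68,C[...,1]-.2)<.06)
    P=C[b]; print(n,'glue',P.min(0),P.max(0))
    for t in tip_of(n,'lid_handle')[:1]: print('handle',atz(n,[t['centre']],.131))
    for t in tip_of(n,'lid_hinge')[:1]: print('hinge',atz(n,[t['centre']],.12))
    # handle points by depth
    b=(abs(C[...,2]-.135)<.02)&(abs(C[...,0]-.36)<.05)&(abs(C[...,1]+.14)<.12)
    P=C[b];
    if len(P): print('hpts',len(P),P.min(0),P.max(0))
```

```text
side lid 6982 [array([ 587.9, -155.9]), array([296.1, 188. ]), np.float64(84.6)] 0.14356387809917703
side mat 1814 [array([481.5, 341.2]), array([215.6, 167.5]), np.float64(79.2)]
side blk 466 [array([ 582.4, -231. ]), array([63. , 42.4]), np.float64(11.6)]
side ink [0.47163848 0.28648269 0.03050417] [0.5186813  0.33137541 0.09580026] [0.49469894 0.30921658 0.08774792]
side glue [0.6557854  0.17747139 0.03072909] [0.71386953 0.22496454 0.13314188]
handle [[ 0.44447037 -0.14511095  0.131     ]]
hinge [[ 0.68498387 -0.16247516  0.12      ]]
top lid 383 [array([ 585.1, -173.2]), array([253.3, 175.9]), np.float64(86.4)] 0.14297256629238375
top mat 3471 [array([480.1, 337.1]), array([217. , 168.5]), np.float64(79.1)]
top blk 280 [array([ 580.2, -232.2]), array([63.9, 37.8]), np.float64(11.2)]
top ink [0.46662856 0.28624266 0.03033936] [0.51524129 0.33534951 0.09629361] [0.49092917 0.31140869 0.08757175]
top glue [0.65265364 0.17928014 0.03086798] [0.71136609 0.23677359 0.1224945 ]
handle [[ 0.44249903 -0.14085008  0.131     ]]
hinge [[ 0.69782694 -0.16881009  0.12      ]]
```

Run:
```python
from h import *
o=get_obs(); M=RM(o['tool_rot']); print(M.round(3))
jaw=M[:,2]; a=np.degrees(np.arctan2(jaw[1],jaw[0])); print('jaw yaw',a)
```

```text
[[ 0.     0.962  0.273]
 [-0.     0.273 -0.962]
 [-1.     0.     0.   ]]
jaw yaw -74.14303867778222
```

Call:
{"fn": "carry_out", "kwargs": {
  "increments": [
    [[0,0,-0.2],[1,0.9,0],1],
    [[0,0,-0.2],[1,0.9,0],1],
    [[0,0,-0.2],[1,0.9,0],1],
    [[0,0,-0.2],[1,0.9,0],1],
    [[0,0,0],[1,0.9,0],1],
    [[0,0,0],[1,0.9,0],1],
    [[0,0,0],[1,0.9,0],1],
    [[0,0,0],[1,0.9,0],1]
  ],
  "squeeze": 40
}}

```text
t: 2.1
tool_pos: [0.3332, -0.4535, 0.4049]
tool_rot: [1.07, 1.291, -1.071]
contact_force: [0.4, -0.2, 0.5]
opening: 0.0854
```

Call:
{"fn": "carry_out", "kwargs": {
  "increments": [
    [[0,0,0],[1,0.9,0],1],
    [[0,0,0],[1,0.9,0],1],
    [[0,0,0],[1,0.9,0],1],
    [[0,0,0],[1,0.9,0],1],
    [[0,0,0],[1,0.9,0],1],
    [[0,0,0],[1,0.9,0],1],
    [[0,0,0],[1,0.9,0],1],
    [[0,0,0],[1,0.9,0],1]
  ]
}}

```text
t: 2.9
tool_pos: [0.4992, -0.3024, 0.406]
tool_rot: [1.069, 1.288, -1.071]
contact_force: [0.5, 0.4, -0.6]
opening: 0.0856
```

Call:
{"fn": "carry_out", "kwargs": {
  "increments": [
    [[0,0,0],[1,0.9,0],1],
    [[0,0,0],[1,0.9,0],1],
    [[0,0,0],[1,0.9,0],1],
    [[0,0,0],[1,0.9,0],1],
    [[0,0,0],[0.4,0.3,-0.4],1]
  ]
}}

```text
t: 3.4
tool_pos: [0.5918, -0.2194, 0.3996]
tool_rot: [1.067, 1.285, -1.068]
contact_force: [0.0, 0.2, 0.1]
opening: 0.0856
```

Run:
```python
from h import *
o=get_obs(); M=RM(o['tool_rot']); print(o['tool_pos'],M.round(3))
jaw=M[:,2]; print('jaw yaw',np.degrees(np.arctan2(jaw[1],jaw[0])))
im,d=get_image('side'); cv2.imwrite('pics/s1.png',cv2.resize(im[180:380,200:440],None,fx=3,fy=3))
```

```text
[ 0.59179776 -0.21944209  0.39963977] [[ 0.005  0.982  0.188]
 [-0.005  0.188 -0.982]
 [-1.     0.004  0.006]]
jaw yaw -79.17747428665587
```

View pics/s1.png

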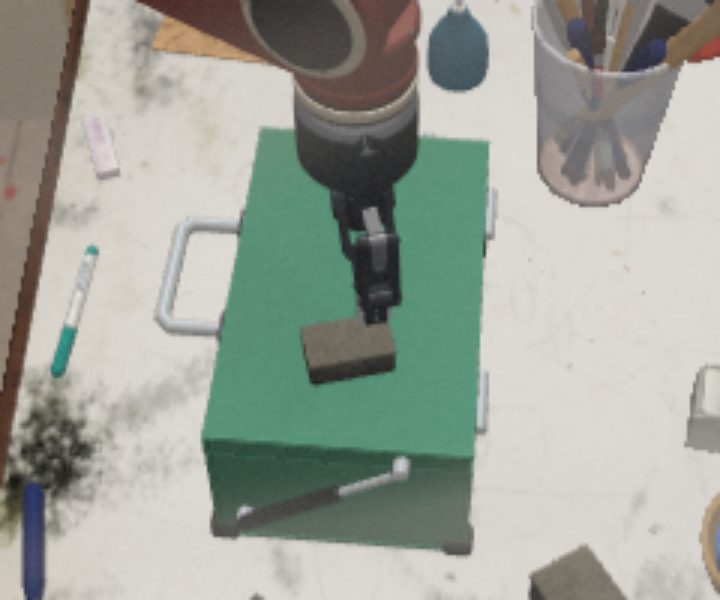

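The gripper is above the block, about 11 mm too far in x and y. I'll correct that while lowering.

Call:
{"fn": "carry_out", "kwargs": {
  "increments": [
    [[0,0,0],[-0.5,-0.55,-0.3],1],
    [[0,0,0],[0,0,-0.5],1],
    [[0,0,0],[0,0,-1],1],
    [[0,0,0],[0,0,-0.7],1],
    [[0,0,0],[0,0,0],1]
  ]
}}

```text
t: 3.95
tool_pos: [0.5769, -0.2346, 0.341]
tool_rot: [1.069, 1.291, -1.076]
contact_force: [-0.3, -0.0, -0.1]
opening: 0.0853
```

Call:
{"fn": "carry_out", "kwargs": {
  "increments": [
    [[0,0,0],[0.2,0.15,-0.5],1],
    [[0,0,0],[0,0,-0.4],1],
    [[0,0,0],[0,0,0],1]
  ]
}}

```text
t: 4.25
tool_pos: [0.5806, -0.2325, 0.3219]
tool_rot: [1.07, 1.29, -1.077]
contact_force: [-1.1, -0.8, -0.6]
opening: 0.0853
```

Call:
{"fn": "carry_out", "kwargs": {
  "increments": [
    [[0,0,0],[0,0,-0.05],0],
    [[0,0,0],[0,0,0],0],
    [[0,0,0],[0,0,0],0],
    [[0,0,0],[0,0,0],0],
    [[0,0,0],[0,0,0],0],
    [[0,0,0],[0,0,0],0]
  ]
}}

```text
t: 4.85
tool_pos: [0.5814, -0.2324, 0.323]
tool_rot: [1.07, 1.287, -1.075]
contact_force: [0.6, -0.5, -1.3]
opening: 0.0362
```

Call:
{"fn": "carry_out", "kwargs": {
  "increments": [
    [[0,0,0],[0,0,0.5],0],
    [[0,0,0],[0,0,1],0],
    [[0,0,0],[0,0,1],0],
    [[0,0,0],[-0.1,0.5,1],0],
    [[0,0,0],[-0.1,1,1],0],
    [[0,0,0],[-0.1,1,0.3],0],
    [[0,0,0],[-0.1,1,0],0],
    [[0,0,0],[-0.1,1,0],0]
  ]
}}

```text
t: 5.65
tool_pos: [0.5699, -0.1404, 0.4256]
tool_rot: [1.073, 1.284, -1.078]
contact_force: [0.5, 0.2, -0.3]
opening: 0.036
```

Call:
{"fn": "carry_out", "kwargs": {
  "increments": [
    [[0,0,0],[-0.15,1,0],0],
    [[0,0,0],[-0.15,1,0],0],
    [[0,0,0],[-0.15,1,0],0],
    [[0,0,0],[-0.15,1,0],0],
    [[0,0,0],[-0.15,1,0],0],
    [[0,0,0],[-0.15,1,0],0],
    [[0,0,0],[-0.15,1,0],0],
    [[0,0,0],[-0.15,1,0],0]
  ]
}}

```text
t: 6.45
tool_pos: [0.5418, 0.0312, 0.4234]
tool_rot: [1.07, 1.288, -1.077]
contact_force: [-0.3, 0.9, -1.0]
opening: 0.0365
```

Call:
{"fn": "carry_out", "kwargs": {
  "increments": [
    [[0,0,0],[-0.15,1,0],0],
    [[0,0,0],[-0.15,1,0],0],
    [[0,0,0],[-0.15,1,0],0],
    [[0,0,0],[-0.15,1,0],0],
    [[0,0,0],[-0.15,1,0],0],
    [[0,0,0],[-0.15,1,0],0],
    [[0,0,0],[-0.15,1,0],0],
    [[0,0,0],[-0.15,1,0],0]
  ]
}}

```text
t: 7.25
tool_pos: [0.5118, 0.2019, 0.4203]
tool_rot: [1.065, 1.293, -1.077]
contact_force: [0.4, -0.6, -1.1]
opening: 0.0357
```

Call:
{"fn": "carry_out", "kwargs": {
  "increments": [
    [[0,0,0],[-0.1,1,0],0],
    [[0,0,0],[-0.1,1,0],0],
    [[0,0,0],[-0.1,1,0],0],
    [[0,0,0],[-0.1,1,0],0],
    [[0,0,0],[-0.1,1,0],0],
    [[0,0,0],[-0.1,1,0],0],
    [[0,0,0],[-0.1,1,0],0],
    [[0,0,0],[-0.1,1,0],0]
  ]
}}

```text
t: 8.05
tool_pos: [0.489, 0.3718, 0.4171]
tool_rot: [1.059, 1.297, -1.078]
contact_force: [-0.2, -0.2, -1.0]
opening: 0.0359
```

Call:
{"fn": "carry_out", "kwargs": {
  "increments": [
    [[0,0,0],[0,0.8,-0.3],0],
    [[0,0,0],[0,0.4,-1],0],
    [[0,0,0],[0,0,-1],0],
    [[0,0,0],[0,0,-1],0],
    [[0,0,0],[0,0,-1],0],
    [[0,0,0],[0,0,-1],0],
    [[0,0,0],[0,0,-0.5],0]
  ]
}}

```text
t: 8.75
tool_pos: [0.485, 0.4017, 0.2952]
tool_rot: [1.055, 1.299, -1.073]
contact_force: [-0.5, -0.2, -0.5]
opening: 0.0359
```

Run:
```python
from h import *
im,d=get_image('side'); cv2.imwrite('pics/s2.png',cv2.resize(im[100:260,200:420],None,fx=3,fy=3))
im,d=get_image('top'); cv2.imwrite('pics/t2.png',cv2.resize(im[180:360,100:340],None,fx=3,fy=3))
print(get_obs()['tool_pos'],get_obs()['contact_force'])
```

```text
[0.48503388 0.40158279 0.29539283] [-0.61236711 -0.13459631 -1.44832652]
```

View pics/s2.png

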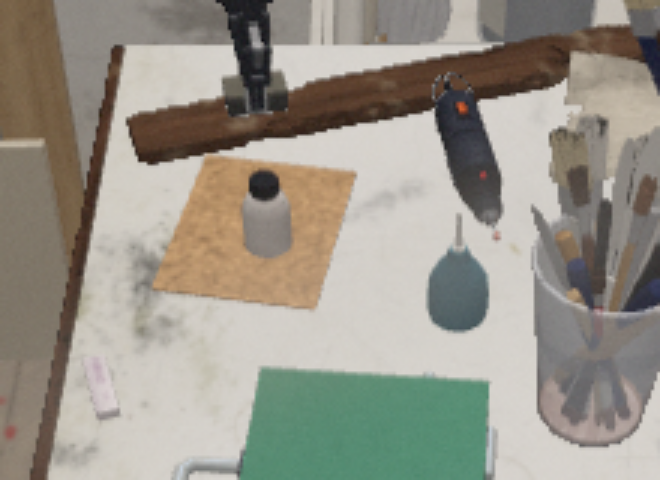

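View pics/t2.png

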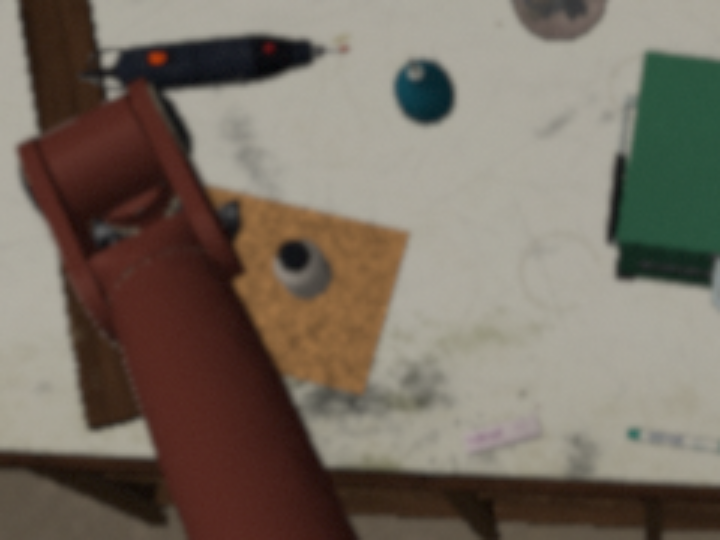

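Run:
```python
from h import *
import pickle
o=pickle.load(open('o.pkl','rb'))
for n in o:
    C=o[n][2]; b=(C[...,2]>.02)&(C[...,0]>.38)&(C[...,0]<.62)&(C[...,1]>.4)&(C[...,1]<.6)
    P=C[b]; print(n,len(P)); 
    for x in (.4,.45,.5,.55,.6):
        Q=P[abs(P[:,0]-x)<.02]; 
        if len(Q): print(x,Q[:,1].min(),Q[:,2].max())
```

```text
side 926
0.4 0.4508226260554883 0.02926724578779094
0.45 0.4645231483322999 0.030671496423533506
0.5 0.4826321210023429 0.030940185547161048
0.55 0.49514293206132665 0.03061414455893441
0.6 0.5107979542643871 0.030769762904342968
top 1149
0.4 0.45187551388343183 0.033781623437449726
0.45 0.4642728057328579 0.033370641003826584
0.5 0.48104632839343564 0.032305024531015025
0.55 0.49133275644807783 0.035046359502020286
0.6 0.514243144153804 0.03286764911896567
```

Call:
{"fn": "carry_out", "kwargs": {
  "increments": [
    [[0,0,0],[0.1,-0.2,-1],0],
    [[0,0,0],[0,0,-1],0],
    [[0,0,0],[0,0,-1],0],
    [[0,0,0],[0,0,-1],0],
    [[0,0,0],[0,0,-0.6],0],
    [[0,0,0],[0,0,-0.2],0],
    [[0,0,0],[0,0,0],0]
  ]
}}

```text
t: 9.55
tool_pos: [0.4903, 0.4001, 0.2065]
tool_rot: [1.066, 1.294, -1.06]
contact_force: [-0.5, -0.6, -0.7]
opening: 0.0362
```

Call:
{"fn": "carry_out", "kwargs": {
  "increments": [
    [[0,0,0],[0,0,-0.5],0],
    [[0,0,0],[0,0,-0.4],0],
    [[0,0,0],[0,0,-0.1],0],
    [[0,0,0],[0,0,0],0]
  ]
}}

```text
t: 9.95
tool_pos: [0.4915, 0.4009, 0.1882]
tool_rot: [1.07, 1.292, -1.055]
contact_force: [-0.1, -0.1, -0.1]
opening: 0.036
```

Call:
{"fn": "carry_out", "kwargs": {
  "increments": [
    [[0,0,0],[0,0,-0.2],0],
    [[0,0,0],[0,0,0],0]
  ]
}}

```text
t: 10.15
tool_pos: [0.4918, 0.4011, 0.1845]
tool_rot: [1.071, 1.292, -1.054]
contact_force: [0.6, 0.6, 0.1]
opening: 0.0361
```

Within about 1–2 mm of the mat, so I'll release and rise.

Call:
{"fn": "carry_out", "kwargs": {
  "increments": [
    [[0,0,0],[0,0,-0.05],0.65],
    [[0,0,0],[0,0,0],0.65],
    [[0,0,0],[0,0,0],0.65],
    [[0,0,0],[0,0,0.5],0.65],
    [[0,0,0],[0,0,1],0.65],
    [[0,0,0],[0,0,1],0.65],
    [[0,0,0],[0,0,1],0.65],
    [[0,0,0],[0,0,1],0.65]
  ]
}}

```text
t: 10.95
tool_pos: [0.4907, 0.4004, 0.2762]
tool_rot: [1.068, 1.293, -1.058]
contact_force: [-0.1, 0.7, 0.6]
opening: 0.0556
```

Call:
{"fn": "carry_out", "kwargs": {
  "increments": [
    [[0,0,0],[0,0,1],0.5],
    [[0,0,0],[0,0,1],0.5],
    [[0,0,0],[0,-1,1],0.5],
    [[0,0,0],[0,-1,0],0.5],
    [[0,0,0],[0,-1,0],0.5],
    [[0,0,0],[0,-1,0],0.5],
    [[0,0,0],[0,-1,0],0.5],
    [[0,0,0],[0,-1,0],0.5]
  ]
}}

```text
t: 11.75
tool_pos: [0.4899, 0.276, 0.3466]
tool_rot: [1.075, 1.29, -1.046]
contact_force: [-0.8, 0.2, 0.6]
opening: 0.0426
```

Run:
```python
from h import *
im,d=get_image('side'); cv2.imwrite('pics/s3.png',cv2.resize(im[100:260,200:420],None,fx=3,fy=3))
C=cloud('side',d)
P=C[(abs(C[...,2]-.03)<.008)&(abs(C[...,0]-.49)<.06)&(abs(C[...,1]-.40)<.05)]
b=cv2.minAreaRect((P[:,:2]*1000).astype(np.float32)); print(len(P),b,P[:,2].min(),P[:,2].max())
o=get_obs(); M=RM(o['tool_rot']); print(o['tool_pos'],M.round(3)); print(o['q'])
```

```text
124 ((494.9797058105469, 401.1205749511719), (62.40264129638672, 45.1321907043457), 11.558156967163086) 0.0220493621978336 0.035948786748082995
[0.48998883 0.27390609 0.34619531] [[ 0.015  0.98   0.196]
 [ 0.007  0.196 -0.981]
 [-1.     0.016 -0.003]]
[ 3.77065268e-01 -5.96398382e-02  1.82422398e+00  5.13375779e-04
  1.36024659e+00  1.75047880e+00]
```

View pics/s3.png

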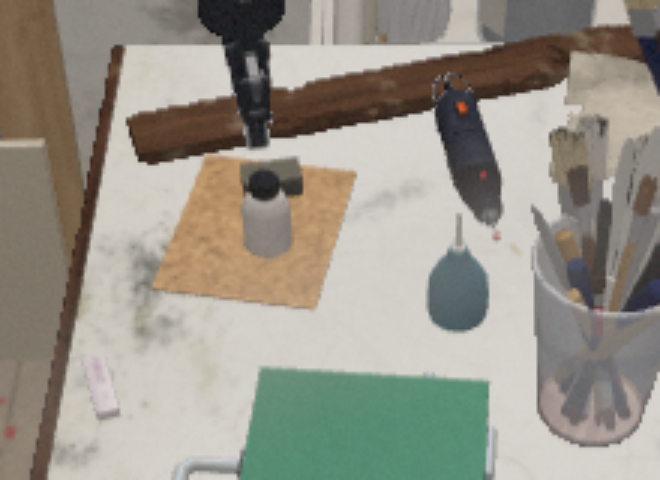

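Block lies on the mat at about (0.495, 0.401), beside the ink bottle. Next I go to the handle, turning the jaws to the chest's x.

Call:
{"fn": "carry_out", "kwargs": {
  "increments": [
    [[-0.07,0.15,0],[-0.1,-1,0.5],0.5],
    [[0,0,0.9],[-0.1,-1,0.3],0.5],
    [[0,0,0.9],[-0.1,-1,0],0.5],
    [[0,0,0.9],[-0.1,-1,0],0.5],
    [[0,0,0.9],[-0.1,-1,0],0.5],
    [[0,0,0.9],[-0.1,-1,0],0.5],
    [[0,0,0.9],[-0.1,-1,0],0.5],
    [[0,0,0.9],[-0.1,-1,0],0.5]
  ],
  "squeeze": 30
}}

```text
t: 12.6
tool_pos: [0.47, 0.1056, 0.3564]
tool_rot: [0.56, 1.5, -0.568]
contact_force: [-0.1, -0.1, -0.3]
opening: 0.0431
```

Call:
{"fn": "carry_out", "kwargs": {
  "increments": [
    [[0,0,0.9],[-0.1,-1,0],0.47],
    [[0,0,0.9],[-0.1,-1,0],0.47],
    [[0,0,0.9],[-0.1,-1,0],0.47],
    [[0,0,0.9],[-0.1,-1,0],0.47],
    [[0,0,0.9],[-0.1,-1,0],0.47],
    [[0,0,0.9],[-0.1,-1,0],0.47],
    [[0,0,0.5],[-0.1,-1,0],0.47],
    [[0,0,0],[0,-1,0],0.47]
  ]
}}

```text
t: 13.4
tool_pos: [0.4508, -0.062, 0.3501]
tool_rot: [0.079, 1.577, -0.088]
contact_force: [-0.3, -0.9, -0.2]
opening: 0.0405
```

Run:
```python
from h import *
o=get_obs(); M=RM(o['tool_rot']); print(o['tool_pos'],M.round(3)); print(o['q'],o['opening'])
j=M[:,2]; print(np.degrees(np.arctan2(j[1],j[0])))
```

```text
[ 0.45078047 -0.06201944  0.35008786] [[-0.008  0.106  0.994]
 [-0.005  0.994 -0.106]
 [-1.    -0.006 -0.008]]
[-0.29880895 -0.33278197  2.05197526 -0.00732629  1.42891461 -0.19183014] 0.040538709290383876
-6.0700314670469195
```

Call:
{"fn": "carry_out", "kwargs": {
  "increments": [
    [[0,0,0],[-0.1,-1,0],0.47],
    [[0,0,0],[-0.1,-1,0],0.47],
    [[0,0,0],[-0.1,-1,0],0.47],
    [[0,0,0],[0,-0.8,0],0.47],
    [[0,0,0],[0,0,0],0.47]
  ]
}}

```text
t: 13.9
tool_pos: [0.4417, -0.1429, 0.3464]
tool_rot: [0.084, 1.58, -0.09]
contact_force: [-0.5, -0.1, 0.6]
opening: 0.0401
```

Run:
```python
from h import *
o=get_obs(); M=RM(o['tool_rot']); print(o['tool_pos'],M.round(3)[:,0])
im,d=get_image('side'); cv2.imwrite('pics/s4.png',cv2.resize(im[200:340,180:380],None,fx=4,fy=4))
im,d=get_image('top'); cv2.imwrite('pics/t4.png',cv2.resize(im[190:310,280:440],None,fx=4,fy=4))
```

```text
[ 0.4416728  -0.14294127  0.34642883] [-0.011 -0.003 -1.   ]
```

View pics/s4.png

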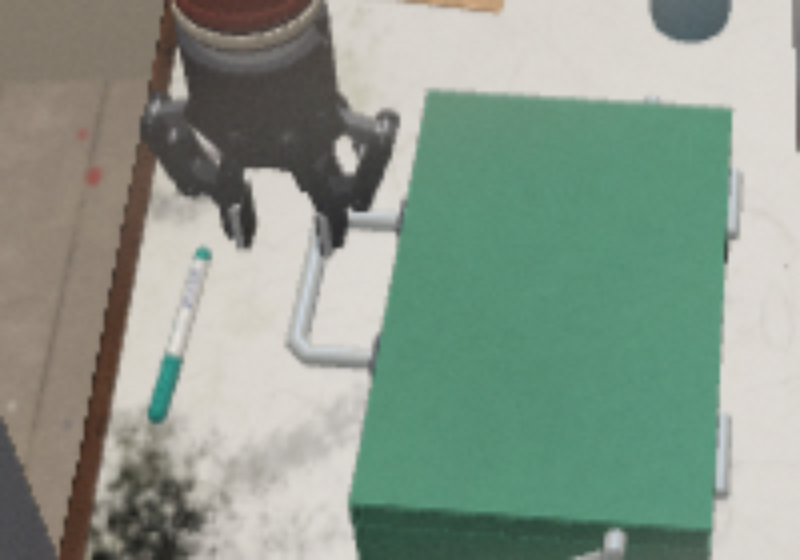

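Fingers are straddling the bar's line, above its middle. Lowering onto it.

Call:
{"fn": "carry_out", "kwargs": {
  "increments": [
    [[0,-0.1,0],[0.15,0,-1],0.47],
    [[0,0,0],[0.05,0,-1],0.47],
    [[0,0,0],[0.05,0,-0.7],0.47],
    [[0,0,0],[0,0,0],0.47]
  ]
}}

```text
t: 14.4
tool_pos: [0.4467, -0.1388, 0.2908]
tool_rot: [0.082, 1.568, -0.085]
contact_force: [-0.1, 0.3, 0.2]
opening: 0.0398
```

Run:
```python
from h import *
o=get_obs(); M=RM(o['tool_rot']); print(o['tool_pos'],M.round(3)[:,0],o['contact_force'])
im,d=get_image('side'); cv2.imwrite('pics/s5.png',cv2.resize(im[200:340,180:380],None,fx=4,fy=4))
```

```text
[ 0.44672786 -0.13883877  0.29083681] [ 0.001 -0.002 -1.   ] [-0.06947216  0.25420099  0.19900922]
```

View pics/s5.png

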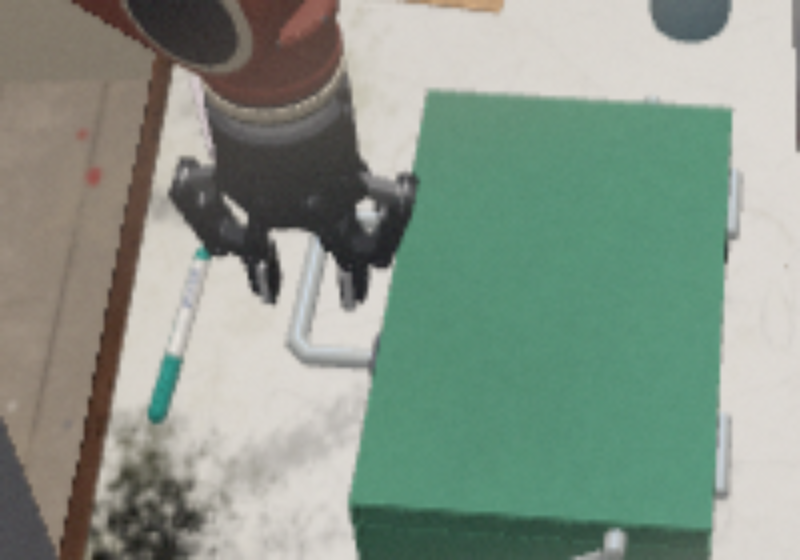

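The bar sits between the fingertips. Closing on it.

Call:
{"fn": "carry_out", "kwargs": {
  "increments": [
    [[0,0,0],[-0.1,-0.1,-0.2],0.3],
    [[0,0,0],[-0.05,0,0],0],
    [[0,0,0],[0,0,0],0],
    [[0,0,0],[0,0,0],0],
    [[0,0,0],[0,0,0],0]
  ]
}}

```text
t: 14.95
tool_pos: [0.445, -0.1408, 0.2907]
tool_rot: [0.08, 1.561, -0.085]
contact_force: [-0.1, 1.0, -0.2]
opening: 0.0104
```

Call:
{"fn": "carry_out", "kwargs": {
  "increments": [
    [[0,0,0],[0.04,0,0.5],0],
    [[0,0,0],[0.12,-0.01,0.9],0],
    [[0,0,0],[0.2,-0.02,0.9],0],
    [[0,0,0],[0.27,-0.03,0.9],0]
  ]
}}

```text
t: 15.35
tool_pos: [0.4572, -0.1421, 0.3556]
tool_rot: [0.081, 1.562, -0.085]
contact_force: [5.1, -0.6, -4.0]
opening: 0.0104
```

```bash
cat > arc.py <<'E'
from h import *
o=get_obs(); M=RM(o['tool_rot']); p=o['tool_pos']+M[:,0]*.1597
h=np.array([.6806,-.1659,.12]); cx=np.array([.9956,-.094,0]); cy=np.array([.094,.9956,0])
r=p-h; a=-r@cx; z=r[2]; phi=np.arctan2(z,a)
print('theta',phi-.046,'radius',np.hypot(a,z),'lat',r@cy,'F',o['contact_force'].round(1),'x',M[:,0].round(3),o['opening'],o['q'].round(2))
# next rows
f=phi
g=p.copy()
tgt=[]
for k in range(8):
    f+=.075; q=h-cx*.2383*np.cos(f)+np.array([0,0,.2383*np.sin(f)])+cy*(r@cy)
    print(((q-g)/.02).round(2),round(f-.046,2)); g=q
E
python3 arc.py
```

```text
theta 0.2815437001022529 radius 0.23606553828397447 lat 0.002324396571931031 F [ 5.1 -0.6 -4. ] x [ 0.007 -0.003 -1.   ] 0.01041366014249012 [-0.46 -0.28  2.    0.    1.41 -0.35]
[ 0.21 -0.02  0.87] 0.36
[ 0.38 -0.04  0.81] 0.43
[ 0.44 -0.04  0.78] 0.51
[ 0.49 -0.05  0.74] 0.58
[ 0.55 -0.05  0.7 ] 0.66
[ 0.6  -0.06  0.66] 0.73
[ 0.65 -0.06  0.61] 0.81
[ 0.69 -0.07  0.56] 0.88
```

Call:
{"fn": "carry_out", "kwargs": {
  "increments": [
    [[0,0,0],[0.35,-0.03,0.85],0],
    [[0,0,0],[0.4,-0.04,0.8],0],
    [[0,0,0],[0.45,-0.04,0.78],0],
    [[0,0,0],[0.5,-0.05,0.74],0],
    [[0,0,0],[0.55,-0.05,0.7],0]
  ]
}}

```text
t: 15.85
tool_pos: [0.5027, -0.1463, 0.4375]
tool_rot: [0.081, 1.564, -0.086]
contact_force: [4.6, -1.9, -6.1]
opening: 0.0109
```

```bash
python3 arc.py
```

```text
theta 0.6789444710096288 radius 0.2379803502628582 lat 0.002285235944988029 F [ 4.6 -1.9 -6.1] x [ 0.005 -0.004 -1.   ] 0.010927912913128607 [-0.43 -0.21  1.81 -0.    1.54 -0.32]
[ 0.6  -0.06  0.66] 0.75
[ 0.66 -0.06  0.6 ] 0.83
[ 0.7  -0.07  0.55] 0.9
[ 0.74 -0.07  0.49] 0.98
[ 0.78 -0.07  0.43] 1.05
[ 0.81 -0.08  0.38] 1.13
[ 0.83 -0.08  0.31] 1.2
[ 0.85 -0.08  0.25] 1.28
```

Call:
{"fn": "carry_out", "kwargs": {
  "increments": [
    [[0,0,0],[0.6,-0.06,0.66],0],
    [[0,0,0],[0.66,-0.06,0.6],0],
    [[0,0,0],[0.7,-0.07,0.55],0],
    [[0,0,0],[0.74,-0.07,0.49],0],
    [[0,0,0],[0.78,-0.07,0.43],0]
  ]
}}

```text
t: 16.35
tool_pos: [0.5733, -0.153, 0.4948]
tool_rot: [0.081, 1.573, -0.086]
contact_force: [0.2, -0.5, -2.6]
opening: 0.0111
```

```bash
python3 arc.py
```

```text
theta 1.0568940992835028 radius 0.24100061258652192 lat 0.0021994954778445015 F [ 0.2 -0.5 -2.6] x [-0.004 -0.003 -1.   ] 0.01110442162402595 [-0.39 -0.06  1.58 -0.    1.63 -0.28]
[ 0.87 -0.08  0.25] 1.13
[ 0.83 -0.08  0.31] 1.21
[ 0.85 -0.08  0.25] 1.28
[ 0.87 -0.08  0.18] 1.36
[ 0.88 -0.08  0.12] 1.43
[ 0.89 -0.08  0.05] 1.51
[ 0.89 -0.08 -0.02] 1.58
[ 0.89 -0.08 -0.08] 1.66
```

Call:
{"fn": "carry_out", "kwargs": {
  "increments": [
    [[0,0,0],[0.83,-0.08,0.3],0],
    [[0,0,0],[0.83,-0.08,0.28],0],
    [[0,0,0],[0.85,-0.08,0.22],0],
    [[0,0,0],[0.6,-0.06,0.1],0],
    [[0,0,0],[0,0,0],0]
  ]
}}

```text
t: 16.85
tool_pos: [0.6371, -0.1591, 0.5189]
tool_rot: [0.081, 1.58, -0.086]
contact_force: [1.4, 0.2, -4.4]
opening: 0.0107
```

```bash
python3 arc.py
python3 - <<'E'
from h import *
im,d=get_image('side'); cv2.imwrite('pics/s6.png',cv2.resize(im[120:400,180:460],None,fx=2,fy=2))
E
```

```text
theta 1.3360017160667883 radius 0.2435874946397954 lat 0.0021372065236049793 F [ 1.4  0.2 -4.4] x [-0.011 -0.003 -1.   ] 0.010725261909997612 [-0.36  0.09  1.39 -0.01  1.67 -0.25]
[ 0.93 -0.09 -0.13] 1.41
[ 0.89 -0.08  0.07] 1.49
[ 0.89 -0.08  0.  ] 1.56
[ 0.89 -0.08 -0.07] 1.64
[ 0.88 -0.08 -0.13] 1.71
[ 0.87 -0.08 -0.2 ] 1.79
[ 0.85 -0.08 -0.26] 1.86
[ 0.83 -0.08 -0.33] 1.94
```

View pics/s6.png

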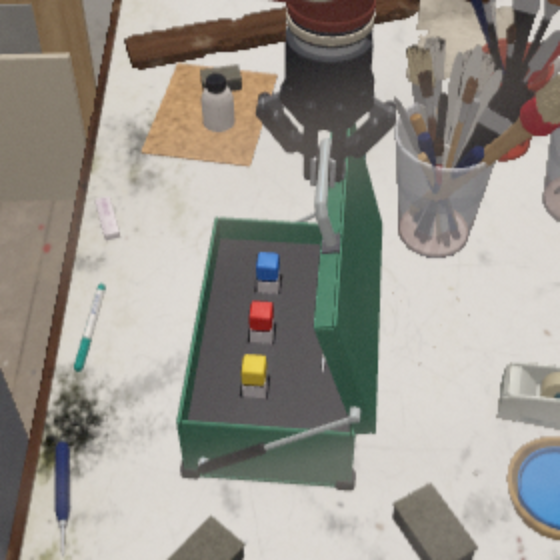

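The lid is at about 1.33 rad, past its balance point, and the red cap shows in the middle well at (261,318). Release and rise.

Call:
{"fn": "carry_out", "kwargs": {
  "increments": [
    [[0,0,0],[0,0,0],0.45],
    [[0,0,0],[0,0,0],0.45],
    [[0,0,0],[0.1,0,0.5],0.45],
    [[0,0,0],[0.1,0,1],0.45],
    [[0,0,0],[0,0,1],0.45],
    [[0,0,0],[0,0,0.5],0.45],
    [[0,0,0],[-0.5,0,0],0.45],
    [[0,0,0],[-1,0,0],0.45]
  ]
}}

```text
t: 17.7
tool_pos: [0.6075, -0.1589, 0.5843]
tool_rot: [0.081, 1.58, -0.089]
contact_force: [-0.1, -0.3, -0.9]
opening: 0.0382
```

Call:
{"fn": "carry_out", "kwargs": {
  "increments": [
    [[0,0,0],[-1,0,0],0.5],
    [[0,0,0],[-1,0,0],0.5],
    [[0,0,0],[-1,0,0],0.5],
    [[0,0,0],[-1,0,0],0.5],
    [[0,0,0],[-1,0,0],0.5],
    [[0,0,0],[-1,0,0],0.5],
    [[0,0,0],[-1,0,0],0.5]
  ]
}}

```text
t: 18.4
tool_pos: [0.4572, -0.1578, 0.5794]
tool_rot: [0.083, 1.587, -0.088]
contact_force: [-0.3, 0.7, 0.1]
opening: 0.0429
```

Run:
```python
from h import *
im,d=get_image('side'); cv2.imwrite('pics/s7.png',cv2.resize(im[120:400,180:460],None,fx=2,fy=2))
C=cloud('side',d); hsv=cv2.cvtColor(im,cv2.COLOR_BGR2HSV)
for n in('can_red','can_blue','can_yellow'):
    for m in masks_of('side',n)[:1]:
        P=C[m['region']&(d>0)]; zt=np.percentile(P[:,2],85); T=P[abs(P[:,2]-zt)<.006]
        b=cv2.minAreaRect((T[:,:2]*1000).astype(np.float32)); print(n,m['p'],m['centre'],zt,b)
c=np.array([.586,-.157]); print('pred',c-.02*np.array([.9956,-.094]))
o=get_obs(); print(o['tool_pos'],o['t'])
```

```text
can_red 0.74 [311.1, 279.2] 0.13182655873634655 ((568.466552734375, -152.95791625976562), (28.658235549926758, 25.116439819335938), 4.700601100921631)
can_blue 0.65 [312.8, 257.2] 0.13196381977471588 ((577.0370483398438, -76.49687957763672), (24.083202362060547, 27.57943344116211), 0.8712946772575378)
can_yellow 0.49 [307.4, 307.8] 0.13198646243421083 ((561.3335571289062, -225.54856872558594), (24.27864646911621, 30.2764949798584), 0.7908475399017334)
pred [ 0.566088 -0.15512 ]
[ 0.45829199 -0.15796625  0.5799885 ] 18.6
```

View pics/s7.png

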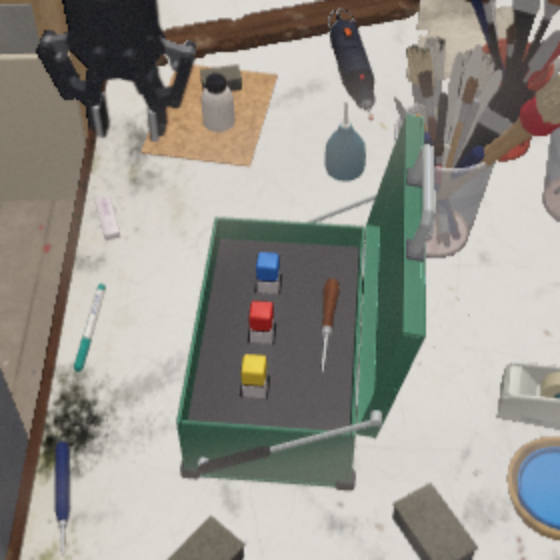

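The lid is fully open and free. Red canister (middle, crop pixel (261,320)) is at about (0.5675, −0.153). I'll go above it.

Call:
{"fn": "carry_out", "kwargs": {
  "increments": [
    [[0,-0.15,0],[0.7,0,-1],0.56],
    [[0,0,0],[0.7,0,-1],0.56],
    [[0,0,0],[0.7,0,-1],0.56],
    [[0,0,0],[0.7,0,-1],0.56],
    [[0,0,0],[0.7,0,-1],0.56],
    [[0,0,0],[0.7,0,-1],0.56],
    [[0,0,0],[0.7,0,-1],0.56],
    [[0,0,0],[0.5,0,-1],0.56]
  ],
  "squeeze": 40
}}

```text
t: 19.4
tool_pos: [0.5737, -0.157, 0.4144]
tool_rot: [0.081, 1.565, -0.088]
contact_force: [0.6, -0.4, 0.3]
opening: 0.0479
```

Call:
{"fn": "carry_out", "kwargs": {
  "increments": [
    [[0,0,0],[0,0.1,-1],0.56],
    [[0,0,0],[0,0.1,-1],0.56],
    [[0,0,0],[0,0,-0.6],0.56],
    [[0,0,0],[0,0,0],0.56]
  ]
}}

```text
t: 19.8
tool_pos: [0.576, -0.1517, 0.3523]
tool_rot: [0.082, 1.575, -0.083]
contact_force: [-0.2, 0.2, 0.8]
opening: 0.0471
```

```bash
cat > st.py <<'E'
from h import *
o=get_obs(); M=RM(o['tool_rot']); j=M[:,2]
print('tcp',o['tool_pos'].round(4),'x',M[:,0].round(4),'grasp',(o['tool_pos']+.155*M[:,0]).round(4),'yaw',np.degrees(np.arctan2(j[1],j[0])).round(2),o['opening'].round(4),o['contact_force'].round(1),o['t'])
E
python3 st.py
```

```text
Traceback (most recent call last):
  File "st.py", line 3, in <module>
    print('tcp',o['tool_pos'].round(4),'x',M[:,0].round(4),'grasp',(o['tool_pos']+.155*M[:,0]).round(4),'yaw',np.degrees(np.arctan2(j[1],j[0])).round(2),o['opening'].round(4),o['contact_force'].round(1),o['t'])
                                                                                                                                                         ^^^^^^^^^^^^^^^^^^
AttributeError: 'float' object has no attribute 'round'
```

```bash
sed -i "s/o\['opening'\].round(4)/round(o['opening'],4)/" st.py; python3 st.py
python3 - <<'E'
from h import *
im,d=get_image('top'); cv2.imwrite('pics/t7.png',cv2.resize(im[150:310,270:470],None,fx=4,fy=4))
E
```

```text
tcp [ 0.576  -0.1517  0.3523] x [-0.006 -0.    -1.   ] grasp [ 0.5751 -0.1517  0.1973] yaw -6.03 0.0471 [-0.2  0.2  0.8] 19.8
```

View pics/t7.png

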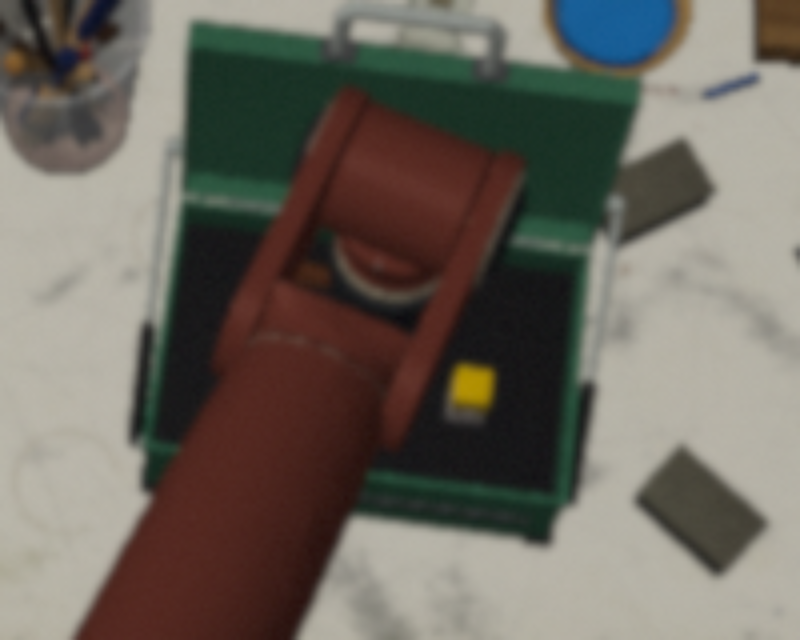

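Run:
```python
from h import *
cy=np.array([.094,.9956]);cx=np.array([.9956,-.094])
for n in ('top','side'):
    im,d=get_image(n)
    hsv=cv2.cvtColor(im,cv2.COLOR_BGR2HSV); C=cloud(n,d)
    m=(hsv[...,0]>20)&(hsv[...,0]<32)&(hsv[...,1]>150)&(hsv[...,2]>(130 if n=='top' else 150))&(C[...,2]>.122)
    m[:200]=0; m[330:]=0
    m&=np.hypot(C[...,0]-.56,C[...,1]+.228)<.05
    v,u=np.nonzero(m); P=atz(n,np.c_[u,v],.13)[:,:2]
    b=cv2.minAreaRect((P*1000).astype(np.float32)); print(n,len(P),b,'red->',np.array(b[0])/1000+.075*cy)
```

```text
top 68 ((560.5148315429688, -228.52940368652344), (23.653743743896484, 22.538869857788086), 0.7359631061553955) red-> [ 0.56756483 -0.1538594 ]
side 109 ((561.3243408203125, -225.92098999023438), (26.34634780883789, 24.367977142333984), 89.29078674316406) red-> [ 0.56837434 -0.15125099]
```

Call:
{"fn": "carry_out", "kwargs": {
  "increments": [
    [[0,-0.06,0.1],[-0.35,-0.05,-0.3],0.56],
    [[0,0,0],[0,0,-0.7],0.56],
    [[0,0,0],[0,0,-0.3],0.56],
    [[0,0,0],[0,0,0],0.56]
  ]
}}

```text
t: 20.35
tool_pos: [0.5695, -0.1538, 0.3321]
tool_rot: [0.071, 1.557, -0.078]
contact_force: [-0.2, -0.4, -0.3]
opening: 0.0476
```

```bash
python3 st.py
```

```text
tcp [ 0.5695 -0.1538  0.3321] x [ 0.0124 -0.0049 -0.9999] grasp [ 0.5714 -0.1546  0.1771] yaw -5.45 0.0476 [-0.2 -0.4 -0.3] 20.35
```

Call:
{"fn": "carry_out", "kwargs": {
  "increments": [
    [[0.04,0.08,0],[-0.08,0.04,-0.7],0.56],
    [[0,0,0],[0,0,-0.7],0.56],
    [[0,0,0],[0,0,0],0.56]
  ]
}}

```text
t: 20.65
tool_pos: [0.5675, -0.1529, 0.3017]
tool_rot: [0.075, 1.566, -0.075]
contact_force: [-0.2, 0.3, -0.1]
opening: 0.0479
```

```bash
python3 st.py
```

```text
tcp [ 0.5675 -0.1529  0.3017] x [ 3.7e-03 -5.0e-04 -1.0e+00] grasp [ 0.5681 -0.153   0.1467] yaw -5.46 0.0479 [-0.2  0.3 -0.1] 20.65
```

Aligned. Down 33 mm, then close.

Call:
{"fn": "carry_out", "kwargs": {
  "increments": [
    [[0,0.03,0],[0.02,0,-0.8],0.56],
    [[0,0,0],[0,0,-0.7],0.56],
    [[0,0,0],[0,0,-0.1],0.56],
    [[0,0,0],[0,0,0],0.56]
  ]
}}

```text
t: 21.05
tool_pos: [0.5676, -0.1527, 0.2653]
tool_rot: [0.075, 1.571, -0.075]
contact_force: [0.4, 0.3, 0.2]
opening: 0.048
```

```bash
python3 st.py
python3 - <<'E'
from h import *
im,d=get_image('side'); cv2.imwrite('pics/s8.png',cv2.resize(im[200:350,240:400],None,fx=4,fy=4))
E
```

```text
tcp [ 0.5676 -0.1527  0.2653] x [-1.7e-03  4.0e-04 -1.0e+00] grasp [ 0.5674 -0.1527  0.1103] yaw -5.46 0.048 [0.4 0.3 0.2] 21.05
```

View pics/s8.png

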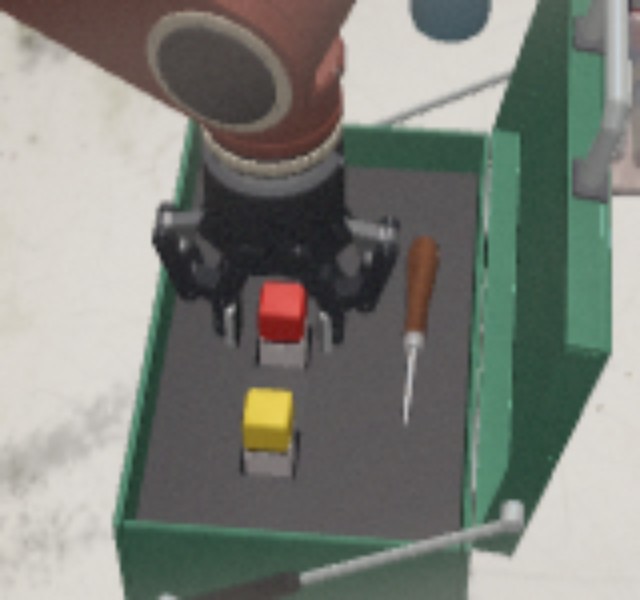

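The red cap at (283,312) is centred between the fingers, with equal gaps either side.

Call:
{"fn": "carry_out", "kwargs": {
  "increments": [
    [[0,0,0],[0,0,0],0.25],
    [[0,0,0],[0,0,0],0.1],
    [[0,0,0],[0,0,0],0],
    [[0,0,0],[0,0,0],0],
    [[0,0,0],[0,0,0],0]
  ]
}}

```text
t: 21.6
tool_pos: [0.5682, -0.1529, 0.2673]
tool_rot: [0.074, 1.568, -0.075]
contact_force: [0.3, -0.2, -1.7]
opening: 0.0256
```

```bash
python3 st.py
```

```text
tcp [ 0.5682 -0.1529  0.2673] x [ 1.3e-03 -9.0e-04 -1.0e+00] grasp [ 0.5684 -0.1531  0.1123] yaw -5.45 0.0256 [ 0.3 -0.2 -1.7] 21.6
```

Gripped at 25.6 mm with no side force. Lifting straight up.

Call:
{"fn": "carry_out", "kwargs": {
  "increments": [
    [[0,0,0],[0,0,0.4],0],
    [[0,0,0],[0,0,0.6],0],
    [[0,0,0],[0,0,0.7],0],
    [[0,0,0],[0,0,0.7],0]
  ]
}}

```text
t: 22.0
tool_pos: [0.5677, -0.1527, 0.3173]
tool_rot: [0.075, 1.57, -0.075]
contact_force: [0.0, 1.0, -0.5]
opening: 0.0256
```

```bash
python3 st.py
```

```text
tcp [ 0.5677 -0.1527  0.3173] x [-7.e-04  2.e-04 -1.e+00] grasp [ 0.5676 -0.1527  0.1623] yaw -5.46 0.0256 [ 0.   1.  -0.5] 22.0
```

Call:
{"fn": "carry_out", "kwargs": {
  "increments": [
    [[0,0,0],[0,0,0.8],0],
    [[0,0,0],[0,0,1],0],
    [[0,0,0],[0,0,1],0],
    [[0,0,0],[0,0,1],0],
    [[0,0,0],[0,0,1],0],
    [[0,0,0],[0,0,1],0],
    [[0,0,0],[0,0,0.5],0],
    [[0,0,0],[0,0,0],0]
  ]
}}

```text
t: 22.8
tool_pos: [0.5664, -0.1523, 0.4636]
tool_rot: [0.071, 1.558, -0.079]
contact_force: [0.2, -0.7, -0.1]
opening: 0.0255
```

```bash
python3 st.py
python3 - <<'E'
from h import *
im,d=get_image('side'); cv2.imwrite('pics/s9.png',cv2.resize(im[120:400,180:460],None,fx=2,fy=2))
E
```

```text
tcp [ 0.5664 -0.1523  0.4636] x [ 0.0109 -0.0057 -0.9999] grasp [ 0.5681 -0.1532  0.3086] yaw -5.45 0.0255 [ 0.2 -0.7 -0.1] 22.8
```

View pics/s9.png

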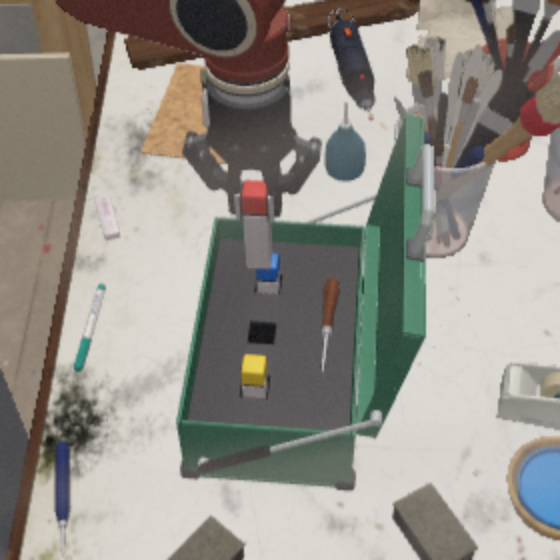

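The canister is out and its well at (262,332) is empty. Carrying it to the mat's free front corner at (0.407, 0.270), about 90 mm from the ink bottle.

Call:
{"fn": "carry_out", "kwargs": {
  "increments": [
    [[0.03,0.08,0],[-0.2,0.5,0],0],
    [[0,0,0],[-0.38,1,0],0],
    [[0,0,0],[-0.38,1,0],0],
    [[0,0,0],[-0.38,1,0],0],
    [[0,0,0],[-0.38,1,0],0],
    [[0,0,0],[-0.38,1,0],0],
    [[0,0,0],[-0.38,1,0],0],
    [[0,0,0],[-0.38,1,0],0]
  ]
}}

```text
t: 23.65
tool_pos: [0.5014, 0.0097, 0.451]
tool_rot: [0.079, 1.588, -0.071]
contact_force: [-0.2, 0.2, -0.9]
opening: 0.0258
```

Call:
{"fn": "carry_out", "kwargs": {
  "increments": [
    [[0,0,0],[-0.38,1,0],0],
    [[0,0,0],[-0.38,1,0],0],
    [[0,0,0],[-0.38,1,0],0],
    [[0,0,0],[-0.38,1,0],0],
    [[0,0,0],[-0.38,1,0],0],
    [[0,0,0],[-0.38,1,0],0],
    [[0,0,0],[-0.38,1,0],0],
    [[0,0,0],[-0.38,1,0],0]
  ]
}}

```text
t: 24.45
tool_pos: [0.427, 0.1844, 0.4386]
tool_rot: [0.074, 1.61, -0.064]
contact_force: [-0.7, 0.7, -0.2]
opening: 0.0254
```

```bash
python3 st.py
```

```text
tcp [0.427  0.1844 0.4386] x [-0.0401  0.0077 -0.9992] grasp [0.4207 0.1855 0.2837] yaw -5.0 0.0254 [-0.7  0.7 -0.2] 24.45
```

Call:
{"fn": "carry_out", "kwargs": {
  "increments": [
    [[-0.05,-0.15,0],[-0.25,1,0],0],
    [[0,-0.15,0],[-0.25,1,0],0],
    [[0,-0.1,0],[-0.25,1,-0.2],0],
    [[0,0,0],[-0.2,0.9,-0.5],0],
    [[0,0,0],[0,0,-0.7],0],
    [[0,0,0],[0,0,0],0]
  ]
}}

```text
t: 25.05
tool_pos: [0.3967, 0.2704, 0.4013]
tool_rot: [0.06, 1.582, -0.061]
contact_force: [-0.5, -0.1, -2.2]
opening: 0.0254
```

```bash
python3 st.py
```

```text
tcp [0.3967 0.2704 0.4013] x [-1.230e-02 -5.000e-04 -9.999e-01] grasp [0.3948 0.2704 0.2463] yaw -4.42 0.0254 [-0.5 -0.1 -2.2] 25.05
```

Call:
{"fn": "carry_out", "kwargs": {
  "increments": [
    [[0,-0.08,0],[0.4,0,-0.7],0],
    [[0,0,0],[0.1,0,-0.8],0],
    [[0,0,0],[0,0,-0.8],0],
    [[0,0,0],[0,0,-0.8],0],
    [[0,0,0],[0,0,-0.8],0],
    [[0,0,0],[0,0,-0.6],0],
    [[0,0,0],[0,0,-0.3],0],
    [[0,0,0],[0,0,0],0]
  ]
}}

```text
t: 25.85
tool_pos: [0.4042, 0.2666, 0.2997]
tool_rot: [0.061, 1.578, -0.067]
contact_force: [0.7, -0.3, -0.3]
opening: 0.0252
```

```bash
python3 st.py
python3 - <<'E'
from h import *
im,d=get_image('side'); cv2.imwrite('pics/s10.png',cv2.resize(im[120:260,220:400],None,fx=4,fy=4))
E
```

```text
tcp [0.4042 0.2666 0.2997] x [-0.0083 -0.0038 -1.    ] grasp [0.403  0.266  0.1447] yaw -4.65 0.0252 [ 0.7 -0.3 -0.3] 25.85
```

View pics/s10.png

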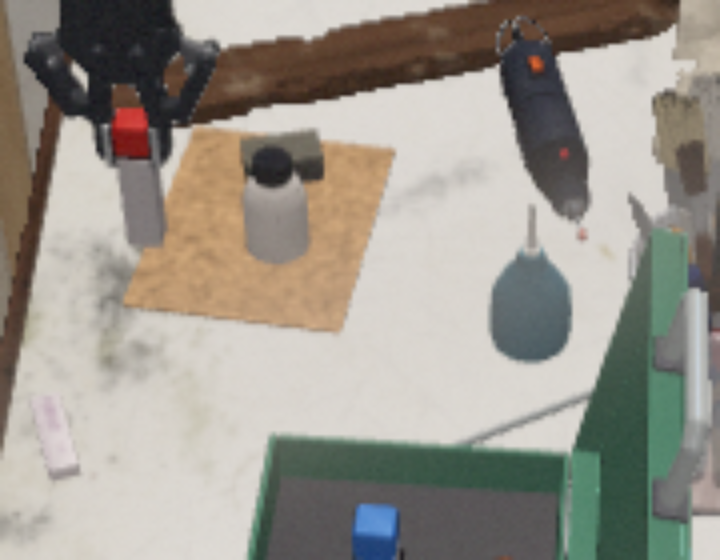

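Call:
{"fn": "carry_out", "kwargs": {
  "increments": [
    [[0.03,-0.08,0],[0.3,0.15,-0.6],0],
    [[0,0,0],[0,0,-0.6],0],
    [[0,0,0],[0,0,-0.5],0],
    [[0,0,0],[0,0,-0.2],0],
    [[0,0,0],[0,0,0],0]
  ]
}}

```text
t: 26.4
tool_pos: [0.4114, 0.2701, 0.2638]
tool_rot: [0.065, 1.565, -0.062]
contact_force: [-0.2, 0.4, -1.0]
opening: 0.0256
```

```bash
python3 st.py
```

```text
tcp [0.4114 0.2701 0.2638] x [ 0.0054  0.0017 -1.    ] grasp [0.4123 0.2704 0.1088] yaw -4.65 0.0256 [-0.2  0.4 -1. ] 26.4
```

Call:
{"fn": "carry_out", "kwargs": {
  "increments": [
    [[0,0.04,0],[0,0,-0.3],0],
    [[0,0,0],[0,0,-0.2],0],
    [[0,0,0],[0,0,-0.1],0],
    [[0,0,0],[0,0,0],0]
  ]
}}

```text
t: 26.8
tool_pos: [0.4116, 0.2702, 0.2517]
tool_rot: [0.065, 1.568, -0.062]
contact_force: [0.3, -0.7, -0.4]
opening: 0.0257
```

```bash
python3 st.py
```

```text
tcp [0.4116 0.2702 0.2517] x [ 0.0021  0.0022 -1.    ] grasp [0.4119 0.2706 0.0967] yaw -4.65 0.0257 [ 0.3 -0.7 -0.4] 26.8
```

Call:
{"fn": "carry_out", "kwargs": {
  "increments": [
    [[0,0,0],[0,0,-0.1],0],
    [[0,0,0],[0,0,0],0]
  ]
}}

```text
t: 27.0
tool_pos: [0.4117, 0.2703, 0.2497]
tool_rot: [0.066, 1.567, -0.062]
contact_force: [-0.9, 0.1, -1.0]
opening: 0.0255
```

Call:
{"fn": "carry_out", "kwargs": {
  "increments": [
    [[0,0,0],[0,0,-0.08],0],
    [[0,0,0],[0,0,0],0]
  ]
}}

```text
t: 27.2
tool_pos: [0.4122, 0.2705, 0.2493]
tool_rot: [0.066, 1.566, -0.061]
contact_force: [0.1, 0.7, -0.9]
opening: 0.0255
```

Call:
{"fn": "carry_out", "kwargs": {
  "increments": [
    [[0,0,0],[0,0,-0.1],0],
    [[0,0,0],[0,0,0],0]
  ]
}}

```text
t: 27.4
tool_pos: [0.4129, 0.2709, 0.2494]
tool_rot: [0.067, 1.565, -0.06]
contact_force: [-0.3, 0.5, -0.5]
opening: 0.0256
```

```bash
python3 st.py
python3 - <<'E'
from h import *
im,d=get_image('side'); cv2.imwrite('pics/s11.png',cv2.resize(im[120:240,220:380],None,fx=5,fy=5,interpolation=cv2.INTER_CUBIC))
E
```

```text
tcp [0.4129 0.2709 0.2494] x [ 0.0054  0.004  -1.    ] grasp [0.4137 0.2716 0.0944] yaw -4.65 0.0256 [-0.3  0.5 -0.5] 27.4
```

View pics/s11.png

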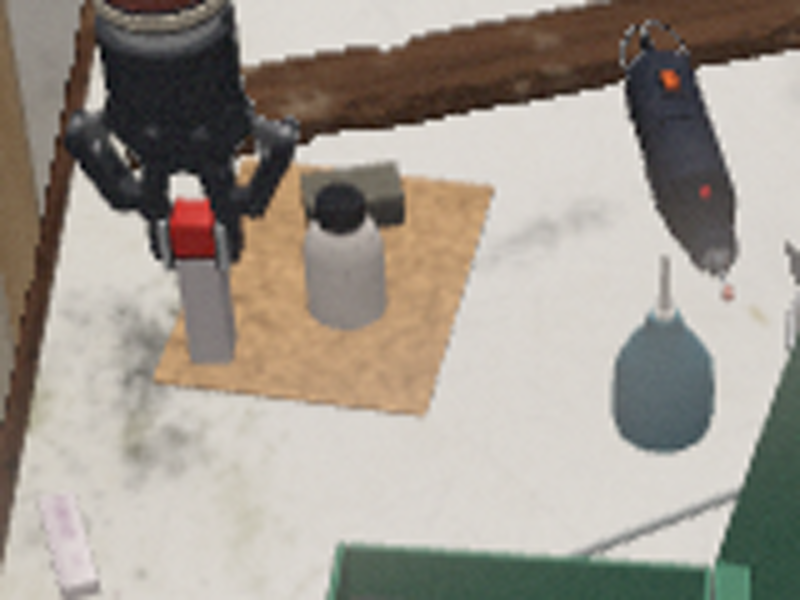

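The canister's foot stands on the mat, at crop (213,358), inside the edge, and z no longer drops. Releasing.

Call:
{"fn": "carry_out", "kwargs": {
  "increments": [
    [[0,0,0],[0,0,0],0.4],
    [[0,0,0],[0,0,0],0.55],
    [[0,0,0],[0,0,0],0.55],
    [[0,0,0],[0,0,0.4],0.55],
    [[0,0,0],[0,0,0.8],0.55],
    [[0,0,0],[0,0,1],0.55],
    [[0,0,0],[0,0,1],0.55],
    [[0,0,0],[0,0,1],0.55]
  ]
}}

```text
t: 28.25
tool_pos: [0.4111, 0.27, 0.333]
tool_rot: [0.064, 1.572, -0.063]
contact_force: [0.6, -0.5, -0.0]
opening: 0.0472
```

Call:
{"fn": "carry_out", "kwargs": {
  "increments": [
    [[0,0,0],[0,-0.5,1],0.55],
    [[0,0,0],[0,-1,0.5],0.55],
    [[0,0,0],[0,-1,0],0.55],
    [[0,0,0],[0,-1,0],0.55],
    [[0,0,0],[0,-1,0],0.55],
    [[0,0,0],[0,-1,0],0.55],
    [[0,0,0],[0,-1,0],0.55],
    [[0,0,0],[0,0,0],0.55]
  ]
}}

```text
t: 29.05
tool_pos: [0.411, 0.1364, 0.3749]
tool_rot: [0.066, 1.557, -0.057]
contact_force: [-0.1, 0.6, 0.5]
opening: 0.0468
```

```bash
python3 st.py
python3 - <<'E'
from h import *
im,d=get_image('side'); cv2.imwrite('pics/s12.png',cv2.resize(im[100:400,200:420],None,fx=2,fy=2)); C=cloud('side',d)
m=(C[...,2]>.1)&(C[...,2]<.12)&(np.hypot(C[...,0]-.41,C[...,1]-.27)<.04); P=C[m]; print('can top',len(P),P.mean(0),P.min(0),P.max(0))
P=C[(abs(C[...,2]-.03)<.008)&(abs(C[...,0]-.49)<.06)&(abs(C[...,1]-.40)<.05)]; print('blk',P.mean(0))
P=C[(C[...,2]>.075)&(np.hypot(C[...,0]-.49,C[...,1]-.31)<.04)];print('ink',P.mean(0))
P=C[(C[...,2]>.15)&(C[...,0]>.68)&(C[...,0]<.78)&(abs(C[...,1]+.16)<.12)];print('lid',P.max(0),len(P))
im,d=get_image('top'); cv2.imwrite('pics/t12.png',cv2.resize(im[140:340,120:460],None,fx=2.3,fy=2.3))
E
```

```text
tcp [0.411  0.1364 0.3749] x [ 0.0128  0.0051 -0.9999] grasp [0.413  0.1372 0.2199] yaw -4.5 0.0468 [-0.1  0.6  0.5] 29.05
can top 31 [0.40627534 0.26629229 0.11009765] [0.40086728 0.25685813 0.10006203] [0.42419626 0.28352407 0.11694371]
blk [0.49892995 0.40334631 0.03089463]
ink [0.49507696 0.30969861 0.08776279]
lid [ 0.7483532  -0.04013822  0.36299977] 1875
```

View pics/s12.png

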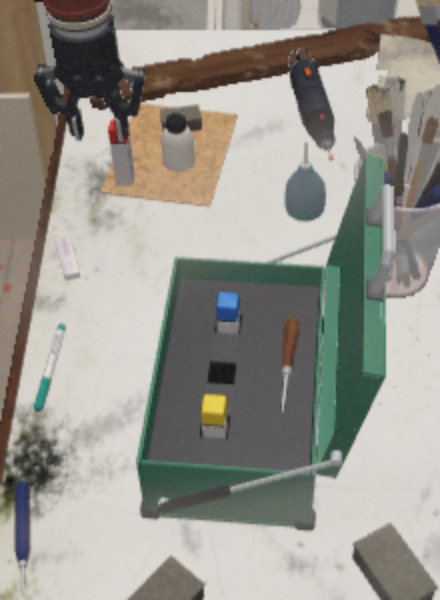

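View pics/t12.png

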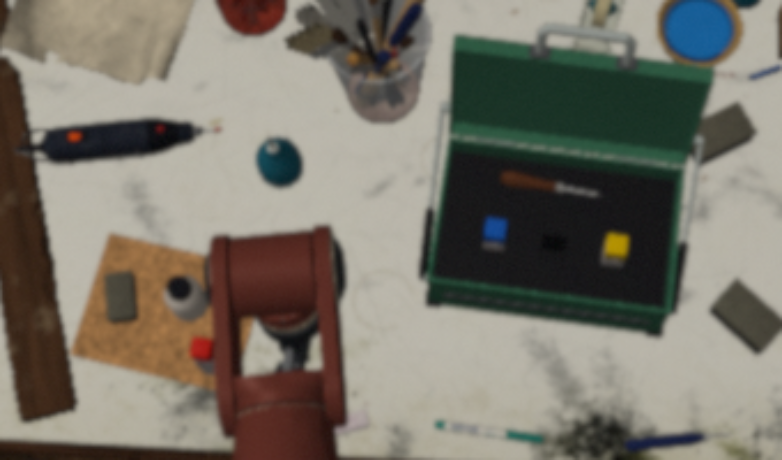

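Both views show the block flat, the canister upright and clear of the gripper, the lid open, and the other things in place. Handing in.

```bash
python3 -c "
from station import *
print(finish_job())"
```

```text
the job is handed in; nothing more can be done
None
```

I completed all the steps and handed the job in at about 29 s of the 72 s allowed; the hand-in reported no verdict.

- **Sanding block:** I took the 62 x 38 mm block off the lid and laid it flat on the mat. The two larger blocks on the bench stayed where they were.
- **Lid:** I raised it by its handle to about 1.33 rad and let go. The struts carried it the rest of the way. The last pictures show it standing open with the robot well away. I did not work out the final angle.
- **Red canister:** I lifted it straight up out of the middle well and set it down slowly on the mat's front corner, about 90 mm from the ink bottle. It stands upright and released; its top measured at (0.406, 0.266), within about 7 mm of where I let it go.
- **Everything else:** The ink bottle measured in the same place as at the start. The glue bottle, the blue and yellow canisters and the graver look unmoved in both camera views; I did not measure them again.

No check failed. The force reading was too noisy to show the canister touching the mat, so I judged that from its height no longer dropping and from the picture.

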